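Make up two gift sets at the shop counter

TASK

Make up the two gift sets: the lilac candle, the blue tea tin and the wooden doll go into the black tray with three compartments, the green candle and the red tea tin into the white tray with two; each stands upright on the tray's floor in a compartment of its own (any one of that tray). Set the things down rather than dropping them, and leave the orange candle, the yellow tin and the espresso cup standing where they are.

Things in the scene. Friction and masses are not known exactly. Their poses are not given: they have to be found in the camera images.
- candle_lilac_mid (a point): scented candle in a round lilac (purple) jar with a lid of the same colour (a small wooden dot on top); diameter 46 mm, height 74 mm, standing upright on the counter. Point: on its axis, half-way up, 37 mm above its underside; its z axis points up.
- candle_green_mid (a point): scented candle in a round dark green jar with a lid of the same colour (a small wooden dot on top); diameter 46 mm, height 74 mm, standing upright on the counter. Point: on its axis, half-way up, 37 mm above its underside; its z axis points up.
- candle_orange_mid (a point): scented candle in a round orange jar with a lid of the same colour (a small wooden dot on top); diameter 46 mm, height 74 mm, standing upright on the counter; not part of either set, to be left where it stands. Point: on its axis, half-way up, 37 mm above its underside; its z axis points up.
- tin_blue_mid (a point): square blue tea tin, 44 by 44 mm, height 76 mm (a 68 mm square body, on top a round steel cap 30 mm across, 8 mm high), standing upright on the counter. Point: on its axis, half-way up, 38 mm above its underside; x and y axes square to its side faces, z up.
- tin_red_mid (a point): square red tea tin, 44 by 44 mm, height 76 mm (a 68 mm square body, on top a round steel cap 30 mm across, 8 mm high), standing upright on the counter. Point: on its axis, half-way up, 38 mm above its underside; x and y axes square to its side faces, z up.
- tin_yellow_mid (a point): square yellow tea tin, 44 by 44 mm, height 76 mm (a 68 mm square body, on top a round steel cap 30 mm across, 8 mm high), standing upright on the counter; not part of either set, to be left where it stands. Point: on its axis, half-way up, 38 mm above its underside; x and y axes square to its side faces, z up.
- doll_mid (a point): little wooden doll: an upright round body of pale wood, diameter 42 mm and 56 mm high, with a red band near the foot, and on it a pale ball head 32 mm across with a red cap; 82 mm high in all, standing on the counter. Point: on its axis, half-way up, 41 mm above its underside; z up.
- cup_mid (a point): white espresso cup without handle, 62 mm across the rim, 58 mm high, standing on the counter; not part of either set, to be left where it stands. Point: on its axis, half-way up, 29 mm above its underside; z up.
- tray_black: low open black card tray (floor a shade greyer), fixed, 226 mm (along y) by 74 mm, three compartments in a row along y, each 70 (y) by 66 mm (x) inside; walls and dividers 4 mm thick, rim 15 mm above the counter, floor 3 mm thick. Origin: centre of the underside, z up. Compartment centres at y = -74, 0 and +74 mm, x = 0. Hold things by the upper half so the fingers stay above the rim, best closing along the tray's x.
- tray_white: low open white card tray (floor a shade greyer), fixed, 152 mm (along y) by 74 mm, two compartments in a row along y, each 70 (y) by 66 mm (x) inside; walls and dividers 4 mm thick, rim 15 mm above the counter, floor 3 mm thick. Origin: centre of the underside, z up. Compartment centres at y = -37 and +37 mm, x = 0. Hold things by the upper half so the fingers stay above the rim, best closing along the tray's x.

How it is judged:
By the outcome, as a careful person would: the job done as asked, in the order asked, and still so for the second after the job is handed in, with the robot touching nothing.
It also fails if it takes over 120 s, if anything falls off the work surface, if the arm or the gripper's body presses on something with over 40 N, if the wrist force passes 120 N, or if a joint passes its speed limit or range.

ROBOT

A 6-joint arm with a two-finger parallel gripper is mounted at the origin on the work surface. World frame = base frame: x ahead of the robot, y to its left, z up, the work surface at z = 0. Lengths are in mm, angles in rad, forces in N, time in s.
With the tool pointing down it reaches from about 300 to 750 mm from the base axis. Payload 8.5 kg.
Tool frame: the origin (TCP) lies between the finger pads; the fingertips stand 11 mm ahead of it and the grasp point (between the pads) lies 8 mm behind it; z points along the fingers, y is the line along which they close (so a half turn about z gives the same grasp; the last joint's range is limited). The gripper opens to 85 mm and grips with 20 to 120 N. Pads are 22 mm wide; open, the fingers measure 114 mm over their backs; the gripper's body (76 mm by 85 mm) begins 54 mm behind the grasp point. The pads swing forward as they close: fully open they stand 13 mm farther back than shut.
Start: joints at [-1.53, 0.381, 1.297, -0, 1.464, -0.215], TCP at [139.156, -532.087, 242.322] pointing down, gripper open.
Joint ranges: [-3.11, 3.11], [-0.89, 2.33], [0.22, 2.48], [-1.42, 4.56], [0.17, 2.85], [-2.88, 2.88]. Speed limits (rad/s): [2.39, 2.39, 3.14, 3.14, 3.14, 3.14].

INTERFACE

Orientations are given as [roll, pitch, yaw] about the fixed x, y, z axes, in that order (R = Rz(yaw) Ry(pitch) Rx(roll)).
In Python, from station import r, fingers, kin, readout, cams, workorder, finder gives the robot as it stands. Calls block until the motion is done:
- r.movep(position, orientation): joint-space move of the TCP to a pose.
- r.move_linear(position, vel=150, ori=None, until_force=None): straight line of the TCP; ori=None keeps the orientation; vel is the mean speed in mm/s. With until_force (N) it stops when the force on the tool has changed by that much, and returns True; else False.
- r.move_j(angles): joint-space move.
- fingers.move_gripper(opening, effort=None): opening from 0.0 (shut) to 1.0 (fully open); effort is the grip in N (None keeps the last); returns when the fingers have stopped.
- r.dwell(seconds).
- kin.ik(position, orientation): joint angles nearest the present ones, or None.
- readout.get_obs(): the state.
- cams.read_camera(name): name is "side" or "top" or "wrist"; returns the picture (400x640x3 uint8, red, green, blue); there is no depth.
- cams.camera_model(name): a dict with "intrinsics" (3x3 intrinsics, pixels), "world_to_cam" (4x4, takes a point from world to camera coordinates). Camera axes: x right, y down, z forward; pixel columns grow to the right and rows downward; lengths in mm; the calibration is good to about 2 mm. A picture is of the moment at which its call begins: read the wrist's pose just before it. camera_model takes no time and is no camera call; for the wrist camera it gives the pose at the moment of the call.
A pose or a line that the arm cannot do raises r.PlanningError and nothing moves.
- workorder.hand_in(): hands the job in; it is judged then, once.
Trained networks look in the newest picture that a camera, given by its name, has taken for a name from the list of things; names that differ only in an ending like _2 or _b are one class to them, and where a whole thing is asked for, a point or a joint stands for the part that bears it (a point fixed in the world has none). Each returns a list of dicts, best first, with "score" (0 to 1); they miss things now and then, are a little off and sometimes report something else, mostly with a low value. They report only what shows in the picture. A call takes as long as a camera call.
- finder.trace(name, camera): "mask" (400x640 bool, what is visible of it).
- finder.mark_of(name, camera): "centre" ([x, y, z] in mm, in world coordinates, good to about 4 mm: a listed point, or the origin of a listed thing).
The state is a dict: "clock": time; "qpos": joint angles; "qvel": joint speeds; "tau": joint torques, N m; "ee_pos": TCP position; "orientation": TCP orientation; "ft_force": force on the tool from outside, world axes, zero at the start; "torque": the same for the moment, N m; "grip_width": opening from 0.0 (shut) to 1.0 (fully open); "gripper_force": force on a finger pad.
Only numpy, scipy, OpenCV 4.12 (cv2) and the standard library are available. Lean on these libraries where they do the work, as an engineer would, in place of code of your own. Each camera call takes 0.05 s, during which the arm holds its last target. There are 200 camera calls.

## Working session

There is one attempt and no reset: what is moved stays moved. The work goes in short steps, each a Python script; the robot and the scene stay as the last script left them, time stands still between calls to the robot, and variables do not carry over. Pictures are saved under pics/ and viewed, at most 14 in all, crops included, and the job is handed in when it is done.

```bash
mkdir -p pics
cat > a.py <<'E'
from station import r, fingers, kin, readout, cams, workorder, finder
import cv2, numpy as np
names="candle_lilac_mid candle_green_mid candle_orange_mid tin_blue_mid tin_red_mid tin_yellow_mid doll_mid cup_mid tray_black tray_white".split()
for c in("top","side"):
    im=cams.read_camera(c); cv2.imwrite(f"pics/{c}0.png",im[:,:,::-1])
    for n in names:
        print(c,n,[(np.round(d["centre"]).astype(int).tolist(),round(d["score"],2)) for d in finder.mark_of(n,c)[:3]])
    m=cams.camera_model(c);K=m["intrinsics"];T=m["world_to_cam"]
    print(np.round(K,1).tolist(),np.round(T,3).tolist())
o=readout.get_obs();print(o["clock"],o["orientation"],o["ee_pos"])
E
python3 a.py
```

```text
top candle_lilac_mid [([548, -387, 34], 0.69), ([654, 229, 37], 0.55)]
top candle_green_mid [([665, 77, 33], 0.66), ([643, -195, 37], 0.63)]
top candle_orange_mid [([666, -84, 43], 0.8)]
top tin_blue_mid [([644, -195, 36], 0.8)]
top tin_red_mid [([464, 393, 37], 0.98)]
top tin_yellow_mid [([652, 231, 39], 0.85)]
top doll_mid [([438, -395, 43], 0.9)]
top cup_mid [([558, 393, 29], 0.71)]
top tray_black [([469, 197, -2], 0.69), ([478, -188, -6], 0.17)]
top tray_white [([476, -190, -3], 0.93)]
[[469.5, 0.0, 316.9], [0.0, 469.5, 200.2], [0.0, 0.0, 1.0]] [[0.104, -0.995, -0.002, -45.192], [-0.967, -0.101, -0.233, 563.347], [0.232, 0.027, -0.972, 1025.915], [0.0, 0.0, 0.0, 1.0]]
side candle_lilac_mid [([551, -386, 38], 0.76)]
side candle_green_mid [([665, 74, 36], 0.61)]
side candle_orange_mid [([665, -81, 39], 0.83)]
side tin_blue_mid [([640, -200, 38], 0.62)]
side tin_red_mid [([456, 395, 34], 0.88), ([439, -392, 44], 0.72)]
side tin_yellow_mid [([654, 236, 40], 0.69)]
side doll_mid []
side cup_mid [([552, 387, 25], 0.63)]
side tray_black [([473, 200, 0], 0.62)]
side tray_white [([478, -191, -1], 0.56), ([666, 74, 36], 0.51), ([438, -393, 45], 0.17)]
[[407.2, 0.0, 317.9], [0.0, 407.2, 202.0], [0.0, 0.0, 1.0]] [[0.999, -0.043, 0.013, -536.983], [-0.025, -0.773, -0.634, 59.74], [0.037, 0.633, -0.773, 969.747], [0.0, 0.0, 0.0, 1.0]]
1.1 [3.14154948e+00 1.75626483e-05 2.55783733e-01] [ 139.14063804 -532.11386063  242.32898255]
```

View pics/top0.png

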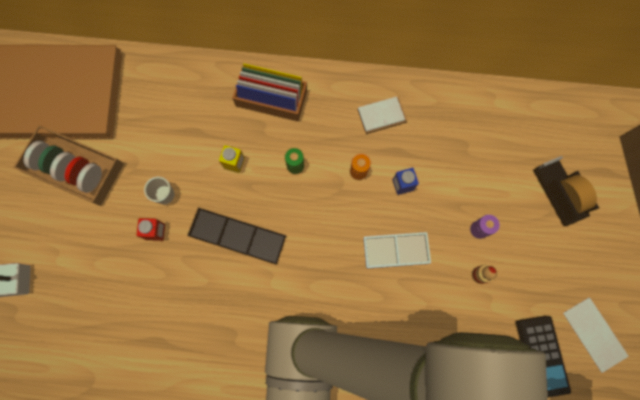

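View pics/side0.png

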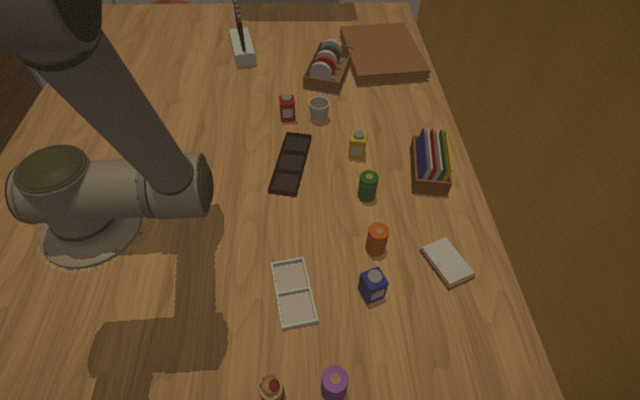

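Top view: lilac (486,226), blue (405,181), doll (486,273), green (294,160), red (150,229), black tray (237,235), white tray (397,250). These agree with the detections. Next I fit trays and tins (x, y, yaw) to the masks.

```bash
cat > fit.py <<'E'
from station import *
import cv2, numpy as np
from scipy.optimize import minimize
def hull(p,size,cm):
    x,y,a=p;c,s=np.cos(a),np.sin(a)
    P=[]
    for w,d,z in size:
        for i in(-.5,.5):
            for j in(-.5,.5):
                P.append([x+c*w*i-s*d*j,y+s*w*i+c*d*j,z])
    T=cm["world_to_cam"];q=(np.array(P)@T[:3,:3].T+T[:3,3])@cm["intrinsics"].T
    q=q[:,:2]/q[:,2:]
    m=np.zeros((400*4,640*4),np.uint8)
    cv2.fillConvexPoly(m,cv2.convexHull(((q*4+1.5)).round().astype(np.int32)),1)
    return m>0
TIN=[(44,44,0),(44,44,68),(28,28,76)]
def fit(x,y,size,masks,angs):
    ms=[(cv2.resize(m.astype(np.uint8),(2560,1600),interpolation=cv2.INTER_NEAREST)>0,cm) for m,cm in masks]
    def cost(u):
        p=(u[0],u[1],u[2]/50);t=0
        for m,cm in ms:
            h=hull(p,size,cm);t+=1-(m&h).sum()/(m|h).sum()
        return t
    best=None
    for a in angs:
        s=minimize(cost,[x,y,a*50],method="Nelder-Mead",options=dict(initial_simplex=[[x,y,a*50],[x+6,y,a*50],[x,y+6,a*50],[x,y,a*50+9]],xatol=.2,fatol=1e-3,maxiter=80))
        if best is None or s.fun<best.fun:best=s
    return best.x[0],best.x[1],best.x[2]/50,best.fun
E
cat > b.py <<'E'
from fit import *
G={"tin_blue_mid":(642,-197),"tin_red_mid":(460,394),"tray_black":(471,198),"tray_white":(477,-190)}
ms={n:{} for n in G}
for c in("top","side"):
    cams.read_camera(c);cm=cams.camera_model(c)
    for n in G:
        t=finder.trace(n,c)
        for d in t:
            v,u=np.nonzero(d["mask"]);T=cm["world_to_cam"];q=cm["intrinsics"]@(T[:3,:3]@np.array([*G[n],30])+T[:3,3]);q=q[:2]/q[2]
            if np.hypot(u.mean()-q[0],v.mean()-q[1])<20: ms[n][c]=(d["mask"],cm);break
for n,(x,y) in G.items():
    L=(74,226) if "black" in n else (74,152)
    S=TIN if "tin" in n else [(*L,0),(*L,15)]
    A=np.arange(-.6,.9,.3)
    for k in [list(ms[n].values())]+[[v] for v in ms[n].values()]:
        print(n,len(k),np.round(fit(x,y,S,k,A),2))
E
python3 b.py
```

```text
tin_blue_mid 2 [ 6.4132e+02 -1.9212e+02  3.8000e-01  2.4000e-01]
tin_blue_mid 1 [ 6.4066e+02 -1.9021e+02  3.1000e-01  1.0000e-01]
tin_blue_mid 1 [ 6.3980e+02 -1.9514e+02  3.2000e-01  9.0000e-02]
tin_red_mid 2 [4.6077e+02 3.9771e+02 5.0000e-02 1.5000e-01]
tin_red_mid 1 [4.6076e+02 3.9842e+02 1.0000e-01 5.0000e-02]
tin_red_mid 1 [4.6081e+02 3.9456e+02 4.0000e-02 7.0000e-02]
tray_black 2 [ 4.7163e+02  1.9782e+02 -2.0000e-01  1.2000e-01]
tray_black 1 [ 4.7162e+02  2.0007e+02 -2.0000e-01  4.0000e-02]
tray_black 1 [ 4.7089e+02  1.9256e+02 -2.1000e-01  4.0000e-02]
tray_white 2 [ 4.7590e+02 -1.8709e+02  1.7000e-01  1.0000e-01]
tray_white 1 [ 4.7646e+02 -1.8585e+02  1.8000e-01  3.0000e-02]
tray_white 1 [ 4.7544e+02 -1.8912e+02  1.7000e-01  4.0000e-02]
```

```bash
cat > h.py <<'E'
from fit import *
pi=np.pi
def pick_yaw(x,y,phi,sym=pi,z=40):
    """tool yaw closing along phi (mod sym) with last joint nearest mid-range"""
    best=None
    for k in range(-4,5):
        yaw=phi+pi/2+k*sym
        if abs(yaw)>3.5: continue
        q=kin.ik([x,y,z],[pi,0,yaw])
        if q is None: continue
        if best is None or abs(q[5])<best[0]: best=(abs(q[5]),yaw)
    return best[1]
def look(n,near,pic=None):
    cm=cams.camera_model("wrist");im=cams.read_camera("wrist")
    if pic: cv2.imwrite(f"pics/{pic}.png",im[:,:,::-1])
    L=[d for d in finder.mark_of(n,"wrist") if np.hypot(*(np.array(d["centre"][:2])-near))<25]
    print(n,[(np.round(d["centre"],1),round(d["score"],2)) for d in L])
    return L,cm
E
cat > c.py <<'E'
from h import *
x,y=549,-387
yaw=pick_yaw(x,y,np.radians(80));print(yaw)
r.movep([x,y,220],[pi,0,yaw])
look("candle_lilac_mid",(x,y),"w1");look("doll_mid",(438,-394))
print(readout.get_obs()["clock"])
print(np.round(np.linalg.inv(cams.camera_model("wrist")["world_to_cam"]),2))
E
python3 c.py
```

```text
-0.17453292519943275
candle_lilac_mid []
doll_mid [(array([ 441.2, -388.5,   39. ]), 0.9)]
3.4
[[-1.8000e-01 -9.5000e-01 -2.6000e-01  6.1436e+02]
 [-9.8000e-01  1.7000e-01  5.0000e-02 -3.9949e+02]
 [-0.0000e+00  2.6000e-01 -9.6000e-01  3.5072e+02]
 [ 0.0000e+00  0.0000e+00  0.0000e+00  1.0000e+00]]
```

View pics/w1.png

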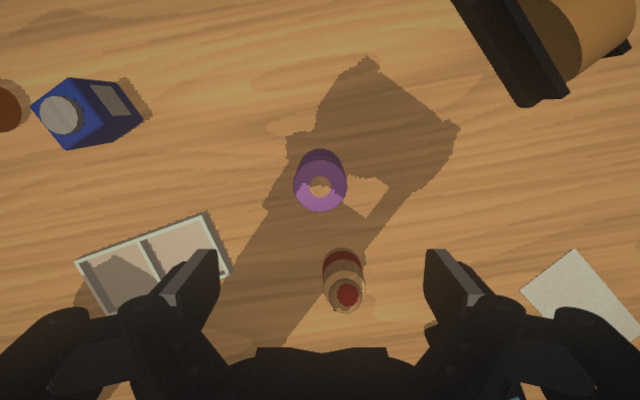

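Wrist view: lilac lid dot at (320,186), doll cap (347,295). The finder missed lilac, so I back-project the lid dot and, if it agrees, pick and place it.

```bash
cat >> h.py <<'E'
def ray(u,v,z,cm):
    C=np.linalg.inv(cm["world_to_cam"]);d=C[:3,:3]@np.linalg.solve(cm["intrinsics"],[u,v,1]);o=C[:3,3]
    return o+d*(z-o[2])/d[2]
TR={"b":(471.3,197.5,-.20),"w":(476,-188.5,.17)}
def spot(t,dy):
    x,y,a=TR[t];return x-np.sin(a)*dy,y+np.cos(a)*dy,a
def pick(x,y,yaw,g,op=.85):
    """grasp point height g"""
    fingers.move_gripper(op)
    r.move_linear([x,y,g-8+60],200,[pi,0,yaw]);r.move_linear([x,y,g-8],100)
    fingers.move_gripper(0,35);o=readout.get_obs();print("grip",o["grip_width"],o["gripper_force"])
    r.move_linear([x,y,200],200)
    o=readout.get_obs();print("held",o["grip_width"],o["gripper_force"],o["clock"])
def place(x,y,a,g,sym=pi):
    yaw=pick_yaw(x,y,a,sym)
    r.movep([x,y,200],[pi,0,yaw])
    r.move_linear([x,y,g-8+3+12],200)
    hit=r.move_linear([x,y,g-8+3-2],25,until_force=4)
    o=readout.get_obs();print("hit",hit,"z over nominal",o["ee_pos"][2]-(g-5))
    fingers.move_gripper(min(1,o["grip_width"]+.25))
    r.move_linear([x,y,200],200)
    print("t",readout.get_obs()["clock"])
E
cat > d.py <<'E'
from h import *
p=ray(320,186,75,cams.camera_model("wrist"));print(p)
x,y=(np.array([549.5,-386.5])+p[:2])/2
assert np.hypot(x-549.5,y+386.5)<6
pick(x,y,readout.get_obs()["orientation"][2],50)
place(*spot("b",-74),50)
im=cams.read_camera("top");cv2.imwrite("pics/t1.png",cv2.resize(im[150:300,150:350,::-1],None,fx=3,fy=3))
im=cams.read_camera("wrist");cv2.imwrite("pics/w2.png",im[:,:,::-1])
E
python3 d.py
```

```text
[ 549.85962488 -386.66736654   75.        ]
grip 0.5271367670272128 36.19644820690155
held 0.5291299899433732 36.03091478347778 6.4833
hit True z over nominal 0.8868496598949065
t 10.975
```

View pics/w2.png

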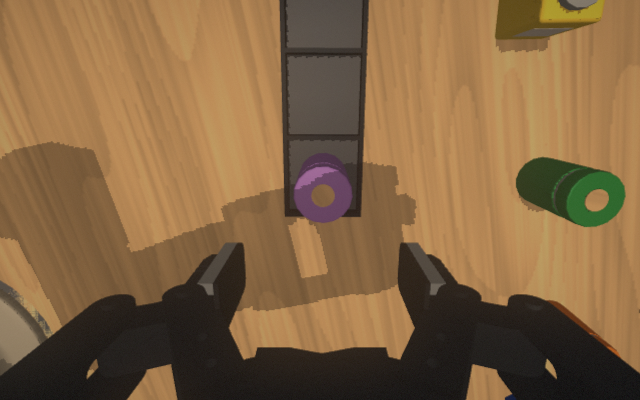

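```bash
cat > e.py <<'E'
from h import *
x,y=641,-194
yaw=pick_yaw(x,y,.32,pi/2)
r.movep([x,y,200],[pi,0,yaw])
cm=cams.camera_model("wrist");im=cams.read_camera("wrist");cv2.imwrite("pics/w3.png",im[:,:,::-1])
print([np.round(d["centre"]) for d in finder.mark_of("tin_blue_mid","wrist")])
for d in finder.trace("tin_blue_mid","wrist")[:2]: print(d["score"],np.round(fit(x,y,TIN,[(d["mask"],cm)],[0,.3,.6]),2))
E
python3 e.py
```

```text
[]
0.94 [ 6.4221e+02 -1.9425e+02  3.7000e-01  9.0000e-02]
0.46 [ 641. -194.    0.    1.]
```

View pics/w3.png

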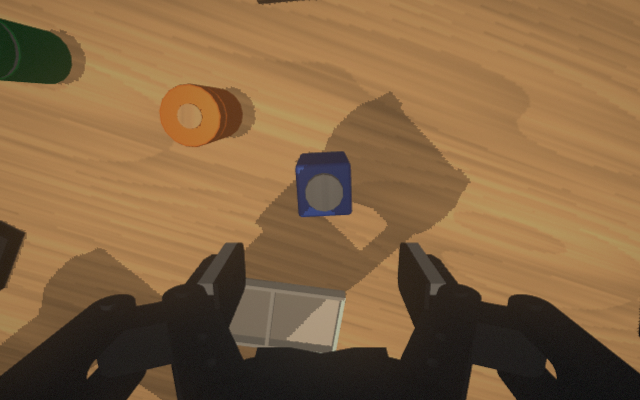

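Lilac stands in its end compartment, centred (323,193). The blue tin is square to the gripper, with its cap at (324,193). Next: pick and place blue, then look above the doll.

```bash
cat > f.py <<'E'
from h import *
p=ray(324,193,76,cams.camera_model("wrist"));print(p)
x,y=(np.array([641.5,-194])+p[:2])/2
assert np.hypot(x-641.5,y+194)<6
pick(x,y,pick_yaw(x,y,.35,pi/2),48)
place(*spot("b",0),48)
cm=cams.camera_model("wrist");np.save("pics/cm4.npy",cm["world_to_cam"]);im=cams.read_camera("wrist");cv2.imwrite("pics/w4.png",im[:,:,::-1])
x,y=439,-393
r.movep([x,y,200],[pi,0,pick_yaw(x,y,np.radians(100))])
look("doll_mid",(x,y),"w5");print(readout.get_obs()["clock"])
E
python3 f.py
```

```text
[ 642.40712281 -194.63335481   76.        ]
grip 0.5165234867622288 36.017627120018005
held 0.5124891981466793 35.63843786716461 15.55
hit True z over nominal 0.7133116163363127
t 19.75
doll_mid []
22.025
```

View pics/w4.png

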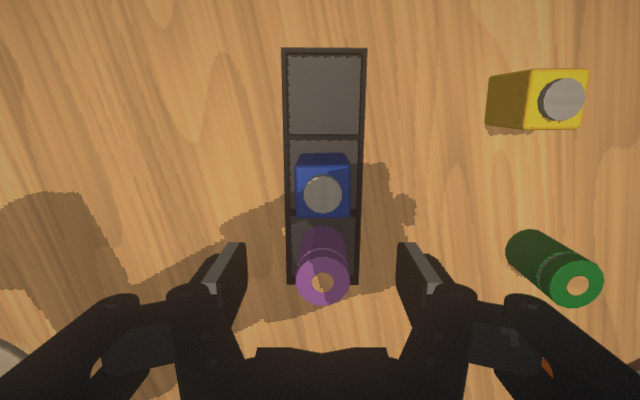

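View pics/w5.png

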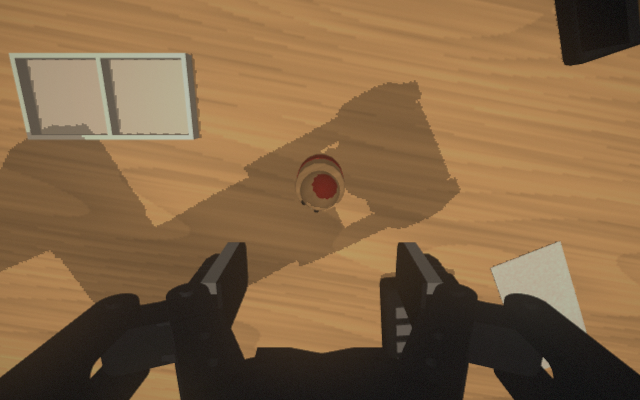

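Blue stands in the middle and lilac at the end of the black tray; the free compartment is centred around (325,95). The doll's cap is at (324,187), and the white tray's outer corners are at about (10,55), (191,53), (199,138), (28,139).

```bash
cat > g.py <<'E'
from h import *
cm=cams.camera_model("wrist")
p,q=ray(324,187,80,cm),ray(321,187,66,cm);print(p,q)
c=np.array([ray(u,v,15,cm)[:2] for u,v in((10,55),(191,53),(199,138),(28,139))]);print("white",c.mean(0),TR["w"])
c4=dict(cm,world_to_cam=np.load("pics/cm4.npy"))
print("black far",np.mean([ray(u,v,3,c4)[:2] for u,v in((288,56),(362,56),(288,134),(360,134))],0),spot("b",74))
x,y=(p+q)[:2]/2
assert np.hypot(x-439,y+393)<7
pick(x,y,readout.get_obs()["orientation"][2],38)
place(*spot("b",74),38)
im=cams.read_camera("wrist");cv2.imwrite("pics/w6.png",im[:,:,::-1])
x,y=665,75.5
r.movep([x,y,200],[pi,0,pick_yaw(x,y,np.radians(0))])
look("candle_green_mid",(x,y),"w7");print(readout.get_obs()["clock"])
E
python3 g.py
```

```text
[ 446.25550949 -393.20413953   80.        ] [ 442.53240957 -391.54619851   66.        ]
white [ 477.6239434  -192.63347007] (476, -188.5, 0.17)
black far [488.40051293 268.36885283] (np.float64(486.0015304788345), np.float64(270.0249267602519), -0.2)
grip 0.4835436939341366 35.31211316585541
held 0.48255544901298986 35.47125041484833 25.1083
hit True z over nominal 0.7521524850176959
t 30.1917
candle_green_mid []
31.375
```

View pics/w6.png

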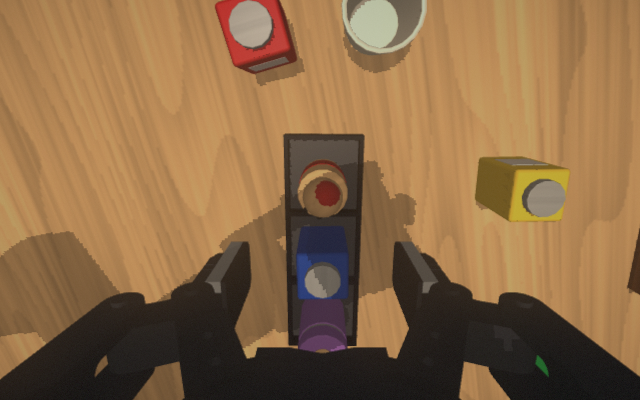

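View pics/w7.png

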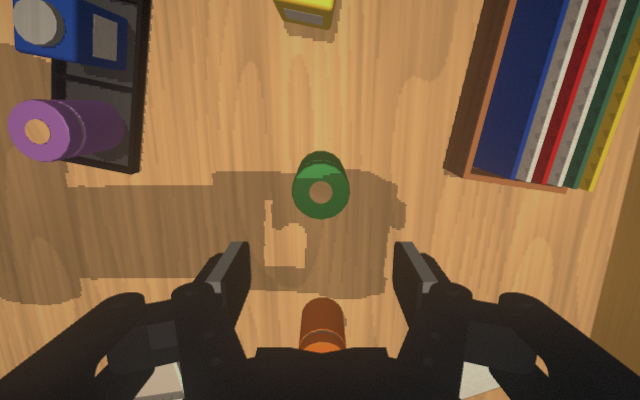

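The doll stands in the third compartment at (325,190), so the black set is done. Green's lid dot is at (320,191).

```bash
sed -i 's/476,-188.5,.17/476.5,-190,.17/' h.py
cat > i.py <<'E'
from h import *
p=ray(320,191,75,cams.camera_model("wrist"));print(p)
x,y=(p[:2]+[665,75.5])/2
assert np.hypot(x-665,y-75.5)<6
pick(x,y,readout.get_obs()["orientation"][2],50)
place(*spot("w",-37),50)
im=cams.read_camera("wrist");cv2.imwrite("pics/w8.png",im[:,:,::-1])
x,y=461,395.5
r.movep([x,y,200],[pi,0,pick_yaw(x,y,.06+pi/2)])
cm=cams.camera_model("wrist");look("tin_red_mid",(x,y),"w9");print(readout.get_obs()["clock"])
for d in finder.trace("tin_red_mid","wrist")[:2]: print(d["score"],np.round(fit(x,y,TIN,[(d["mask"],cm)],[-.2,.05,.3]),2))
E
python3 i.py
```

```text
[664.07163174  78.49324714  75.        ]
grip 0.524052522665867 36.20029807090759
held 0.5265279876262875 36.112321615219116 34.3333
hit True z over nominal 0.8227107845497486
t 38.2667
tin_red_mid []
40.6417
0.59 [4.6095e+02 3.9580e+02 6.0000e-02 6.0000e-02]
0.47 [ 4.610e+02  3.955e+02 -2.000e-01  1.000e+00]
```

View pics/w8.png

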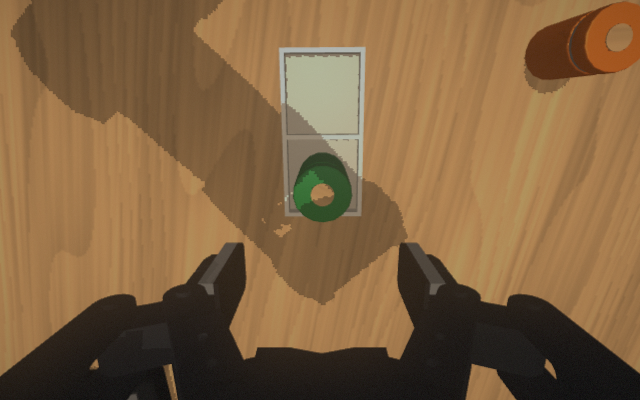

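View pics/w9.png

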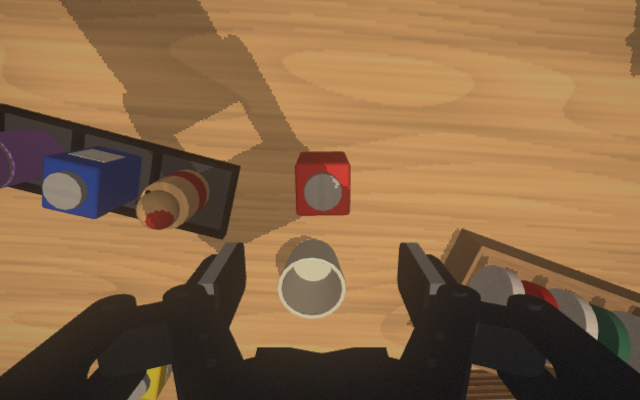

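Green stands in its compartment (322,190). The red tin is square to the gripper at (323,183), with the cup clear of the fingers.

```bash
cat > j.py <<'E'
from h import *
pick(461,395.7,readout.get_obs()["orientation"][2],48)
place(*spot("w",37),48)
x,y,z=readout.get_obs()["ee_pos"]
r.movep([330,0,300],[pi,0,pick_yaw(330,0,pi/2,z=300)])
for c in("top","side"):
    im=cams.read_camera(c);cv2.imwrite(f"pics/{c}9.png",im[:,:,::-1])
    for n in "candle_orange_mid tin_yellow_mid cup_mid".split(): print(n,[np.round(d["centre"]) for d in finder.mark_of(n,c)[:1]])
print(readout.get_obs()["clock"])
E
python3 j.py
```

```text
grip 0.5105302523872713 36.32696807384491
held 0.5111426711283183 35.76148509979248 43.6417
hit True z over nominal 0.5970633435379682
t 48.2583
candle_orange_mid [array([662., -82.,  42.])]
tin_yellow_mid [array([653., 230.,  37.])]
cup_mid [array([556., 392.,  28.])]
candle_orange_mid [array([665., -82.,  37.])]
tin_yellow_mid [array([655., 231.,  38.])]
cup_mid [array([553., 389.,  26.])]
50.35
```

View pics/top9.png

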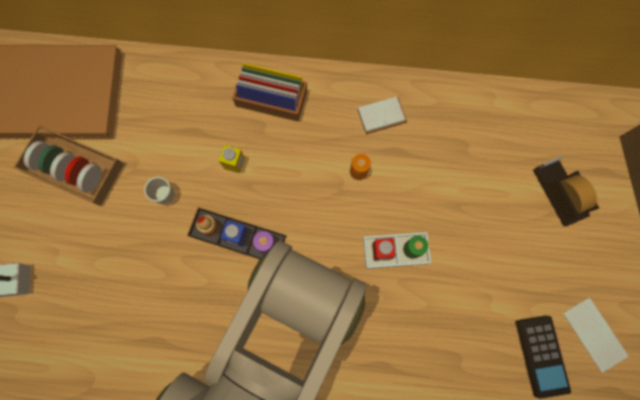

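View pics/side9.png

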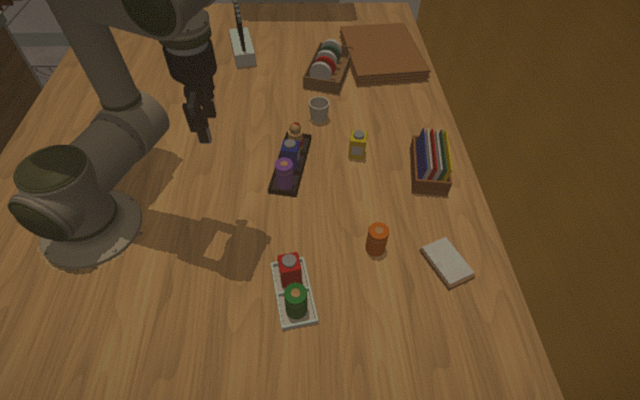

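All five stand in their own compartments: the top view shows doll (205,224), blue (233,232), lilac (263,241), red (384,248) and green (417,245). The orange candle, yellow tin and cup have not moved.

```bash
python3 -c "
from station import workorder
print(workorder.hand_in())"
```

```text
the job is handed in; nothing more can be done
None
```

Both gift sets are made up and handed in at about 50 s on the clock: the lilac candle, blue tin and doll are in the black tray, the green candle and red tin in the white tray, and the orange candle, yellow tin and cup were left where they stood.

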